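Transfer a row of sample tubes to the other rack in reverse order

TASK

Move the four sample tubes from the full rack into the cups of the empty rack in reverse order along the row, so that the last sample taken comes first: the tube nearest the carrying loop of the full rack goes into the cup farthest from the loop of the other rack, the next one into the next cup, and so on up to its loop. Keep the tubes upright throughout, and leave each standing upright on the floor of its cup.

Things in the scene. Friction and masses are not known exactly. Their poses are not given: they have to be found in the camera images.
- tube_1_mid (a point): a capped, flat-bottomed lab tube, 114 mm tall, barrel 32 mm and cap 34 mm across, 40 g or so; this point is its centre, 57 mm above its foot, z up along the tube. At the start it stands upright in one cup of the full rack, anywhere in the row (the numbers of the tubes say nothing of their order, nor do their contents or caps)
- tube_2_mid (a point): a capped, flat-bottomed lab tube, 114 mm tall, barrel 32 mm and cap 34 mm across, 40 g or so; this point is its centre, 57 mm above its foot, z up along the tube. At the start it stands upright in one cup of the full rack, anywhere in the row (the numbers of the tubes say nothing of their order, nor do their contents or caps)
- tube_3_mid (a point): a capped, flat-bottomed lab tube, 114 mm tall, barrel 32 mm and cap 34 mm across, 40 g or so; this point is its centre, 57 mm above its foot, z up along the tube. At the start it stands upright in one cup of the full rack, anywhere in the row (the numbers of the tubes say nothing of their order, nor do their contents or caps)
- tube_4_mid (a point): a capped, flat-bottomed lab tube, 114 mm tall, barrel 32 mm and cap 34 mm across, 40 g or so; this point is its centre, 57 mm above its foot, z up along the tube. At the start it stands upright in one cup of the full rack, anywhere in the row (the numbers of the tubes say nothing of their order, nor do their contents or caps)
- cup_1: the square grey cup of the full rack in which tube 1 stands at the start: 54 mm outside, 48 mm inside, 30 mm high, floor 3 mm thick, open at the top, fixed to the rack; origin at the centre of its underside, 6 mm above the table, axes as the full rack's
- cup_2: the square grey cup of the full rack in which tube 2 stands at the start: 54 mm outside, 48 mm inside, 30 mm high, floor 3 mm thick, open at the top, fixed to the rack; origin at the centre of its underside, 6 mm above the table, axes as the full rack's
- cup_3: the square grey cup of the full rack in which tube 3 stands at the start: 54 mm outside, 48 mm inside, 30 mm high, floor 3 mm thick, open at the top, fixed to the rack; origin at the centre of its underside, 6 mm above the table, axes as the full rack's
- cup_4: the square grey cup of the full rack in which tube 4 stands at the start: 54 mm outside, 48 mm inside, 30 mm high, floor 3 mm thick, open at the top, fixed to the rack; origin at the centre of its underside, 6 mm above the table, axes as the full rack's
- full_rack: the rack that holds the tubes at the start: low aluminium base 226x60x6 mm, fixed, at any turn; a dark steel carrying loop 40 mm high stands across its +x end, 124 mm from the middle; -x end plain. Origin at the row's middle on the table, +x along the row to the loop. Four cups in a row at x = -82.5, -27.5, 27.5, 82.5 mm, each with a tube
- empty_rack: the like rack, its cups empty at the start: low aluminium base 226x60x6 mm, fixed, at any turn; a dark steel carrying loop 40 mm high stands across its +x end, 124 mm from the middle; -x end plain. Origin at the row's middle on the table, +x along the row to the loop. Four cups, 48 mm inside, at x = -82.5, -27.5, 27.5, 82.5 mm, y = 0; floor 9, rim 36, seated tube centre 66 mm above the table

How it is judged:
At the end, for the whole second after the job is handed in: Every tube stands in the other rack's cup that mirrors its starting cup (k-th from the loop before, k-th from the plain end now): centre within 12 mm of the cup's along and across the row, within 5 mm of seated height, leaning under 0.1 rad, at rest (under 0.02 m/s) (((x of cup_1 in the frame of full_rack between -0.0975 and -0.0675 m and x of tube_1_mid in the frame of empty_rack between 0.0705 and 0.0945 m) or (x of cup_1 in the frame of full_rack between -0.0425 and -0.0125 m and x of tube_1_mid in the frame of empty_rack between 0.0155 and 0.0395 m) or (x of cup_1 in the frame of full_rack between 0.0125 and 0.0425 m and x of tube_1_mid in the frame of empty_rack between -0.0395 and -0.0155 m) or (x of cup_1 in the frame of full_rack between 0.0675 and 0.0975 m and x of tube_1_mid in the frame of empty_rack between -0.0945 and -0.0705 m)) and y of tube_1_mid in the frame of empty_rack between -0.012 and 0.012 m and z of tube_1_mid in the frame of empty_rack between 0.061 and 0.071 m and angle between each of tube_1_mid, tube_2_mid, tube_3_mid, tube_4_mid's own z axis and vertical below 0.1 rad and linear speed of each of tube_1, tube_2, tube_3, tube_4 below 0.02 m/s and ((x of cup_2 in the frame of full_rack between -0.0975 and -0.0675 m and x of tube_2_mid in the frame of empty_rack between 0.0705 and 0.0945 m) or (x of cup_2 in the frame of full_rack between -0.0425 and -0.0125 m and x of tube_2_mid in the frame of empty_rack between 0.0155 and 0.0395 m) or (x of cup_2 in the frame of full_rack between 0.0125 and 0.0425 m and x of tube_2_mid in the frame of empty_rack between -0.0395 and -0.0155 m) or (x of cup_2 in the frame of full_rack between 0.0675 and 0.0975 m and x of tube_2_mid in the frame of empty_rack between -0.0945 and -0.0705 m)) and y of tube_2_mid in the frame of empty_rack between -0.012 and 0.012 m and z of tube_2_mid in the frame of empty_rack between 0.061 and 0.071 m and ((x of cup_3 in the frame of full_rack between -0.0975 and -0.0675 m and x of tube_3_mid in the frame of empty_rack between 0.0705 and 0.0945 m) or (x of cup_3 in the frame of full_rack between -0.0425 and -0.0125 m and x of tube_3_mid in the frame of empty_rack between 0.0155 and 0.0395 m) or (x of cup_3 in the frame of full_rack between 0.0125 and 0.0425 m and x of tube_3_mid in the frame of empty_rack between -0.0395 and -0.0155 m) or (x of cup_3 in the frame of full_rack between 0.0675 and 0.0975 m and x of tube_3_mid in the frame of empty_rack between -0.0945 and -0.0705 m)) and y of tube_3_mid in the frame of empty_rack between -0.012 and 0.012 m and z of tube_3_mid in the frame of empty_rack between 0.061 and 0.071 m and ((x of cup_4 in the frame of full_rack between -0.0975 and -0.0675 m and x of tube_4_mid in the frame of empty_rack between 0.0705 and 0.0945 m) or (x of cup_4 in the frame of full_rack between -0.0425 and -0.0125 m and x of tube_4_mid in the frame of empty_rack between 0.0155 and 0.0395 m) or (x of cup_4 in the frame of full_rack between 0.0125 and 0.0425 m and x of tube_4_mid in the frame of empty_rack between -0.0395 and -0.0155 m) or (x of cup_4 in the frame of full_rack between 0.0675 and 0.0975 m and x of tube_4_mid in the frame of empty_rack between -0.0945 and -0.0705 m)) and y of tube_4_mid in the frame of empty_rack between -0.012 and 0.012 m and z of tube_4_mid in the frame of empty_rack between 0.061 and 0.071 m); the robot touches nothing.
It fails at once if a tube was tipped by more than 0.6 rad (angle between any of tube_1_mid, tube_2_mid, tube_3_mid, tube_4_mid's own z axis and vertical above 0.6 rad).
It also fails if it takes over 112 s, if anything falls off the work surface, if the arm or the gripper's body presses on something with over 40 N, if the wrist force passes 120 N, or if a joint passes its speed limit or range.

ROBOT

A 6-joint arm with a two-finger parallel gripper is mounted at the origin on a cart in front of the work surface, level with it; the furniture and walls round the work are solid. World frame = base frame: x ahead of the robot, y to its left, z up, the work surface at z = 0. Lengths are in m, angles in rad, forces in N, time in s.
With the tool pointing down it reaches from about 0.3 to 0.85 m from the base axis. Payload 5.4 kg.
Tool frame: the origin (TCP) lies on the centre line of the jaws, within the pads' length; the fingertips stand arm.tip_extent ahead of it and the grasp point (between the pads) is the TCP (arm.tip_extent is the distance from the TCP to the fingertips, in m); z points along the fingers, y is the line along which they close (so a half turn about z gives the same grasp; the last joint's range is limited). The gripper opens to 85 mm and grips with 20 to 120 N. Pads are 22 mm wide; open, the fingers measure 114 mm over their backs; the gripper's body (76 mm by 85 mm) begins 54 mm behind the grasp point. The pads swing forward as they close: fully open they stand 13 mm farther back than shut.
Start: joints at [0.996, 0.158, 1.597, -0, 1.386, -0.21], TCP at [0.205, 0.537, 0.25] pointing down, gripper open.
Joint ranges: [-2.91, 2.91], [-0.94, 2.29], [0.18, 2.7], [-1.29, 4.43], [0.17, 2.64], [-3, 3]. Speed limits (rad/s): [2.57, 2.57, 3.14, 3.14, 3.14, 3.14].

INTERFACE

Orientations are given as a rotation vector (axis times angle).
In Python, from rig import arm gives the robot as it stands.
- The arm moves only by the tool apply_moves, never from a script. Its argument "plan" is a list of rows, each a list of 2 entries, a list of its own where there are three numbers: the shift along the tool's x, y, z each as a share of 20 mm, from -1 to 1, then the turn, a rotation vector about the tool's x, y, z each as a share of 0.12 rad, from -1 to 1. In form: [[[dx, dy, dz], [rx, ry, rz]], ...]. A call has 1 to 5 rows; each row shifts and turns the commanded pose from where the row before left it, along the tool's axes as they then stand; what a row does not reach is not made up. A row lasts 1/12 s, in which the tool goes at most 41.7 mm and 7.16 degrees, less where a joint would pass 70% of its speed; a pose out of reach is approached as far as the arm can. A call with a number of a shift or a turn outside -1 to 1 is refused whole. A call with a gripper value outside its range is refused whole. "hand" is the gripper's target within -1 to 1 (fully open at 1, half-way at 0, shut at -1), set as the call begins (left out, the last holds). The fingers move at their own pace and stop on an object; "newtons" is the grip in N (left out, the last holds). Time passes only in rows, so rows that do not move let the fingers close. It gives the time, the measured TCP pose, the force, the opening and the grip force at its end, in the units of the state.
- arm.get_obs(): the state, without advancing time (a new reading comes with each control period).
- arm.get_image(name): name is "scene" or "top" or "wrist"; returns a dict with "color" (420x560x3 uint8, blue, green, red), "fx", "fy", "cx", "cy" (pixels), "T" (4x4, takes a point from camera to world coordinates). Camera axes: x right, y down, z forward; pixel columns grow to the right and rows downward; lengths in m; the calibration is good to about 2 mm. A picture is of the moment at which its call begins. There is no depth.
- arm.finish_job(): hands the job in; it is judged then, once.
The state is a dict: "clock": time; "joint_positions": joint angles; "qd": joint speeds; "joint_torque": joint torques, N m; "tcp_pos": TCP position; "tool_rot": TCP orientation; "ft_force": force on the tool from outside, world axes, zero at the start; "wrist_torque": the same for the moment, N m; "gripper_width": finger opening in m; "gripper_force": force on a finger pad.
Only numpy, scipy, OpenCV 4.12 (cv2) and the standard library are available. Lean on these libraries where they do the work, as an engineer would, in place of code of your own. Each camera call takes 0.05 s, during which the arm holds its last target. There are 200 camera calls.

## Working session

There is one attempt and no reset: what is moved stays moved. The work goes in short steps, Python scripts to look and compute and a tool call to move; the robot and the scene stay as the last step left them, time stands still between calls to the robot, and variables do not carry over. Pictures are saved under pics/ and viewed, at most 14 in all, crops included, and the job is handed in when it is done.

Besides the shell and the picture viewer there is one more tool, called after "Call:" in YAML: its name, and indented under it one key for each argument. apply_moves: Moves the arm, as the interface text tells. Its arguments: {"type":"object","properties":{"plan":{"type":"array","items":{"type":"array"}},"hand":{"type":"number"},"newtons":{"type":"number"}},"required":["plan"]}

```bash
mkdir -p pics; ls
python3 - <<'E'
from rig import arm
import cv2,numpy as np
o=arm.get_obs();print(o, arm.tip_extent)
for n in("scene","top"):
    d=arm.get_image(n);cv2.imwrite(f"pics/{n}0.png",d["color"]);print(n,d["fx"],d["cx"],d["cy"],d["T"].round(3).tolist())
    np.savez(f"{n}0.npz",**d)
E
```

```text
pics
{'clock': 0.0, 'joint_positions': array([ 9.95902804e-01,  1.59060796e-01,  1.59826145e+00, -2.93473237e-06,
        1.38618950e+00, -2.10095170e-01]), 'qd': array([-2.55301412e-04, -1.67301408e-04,  4.80879361e-04,  3.42634757e-05,
       -1.34635732e-03, -7.20807894e-04]), 'joint_torque': array([ 6.90127381e-04, -3.96010029e+01, -3.31429374e+01, -1.48528402e-04,
        8.58806306e-03,  2.69098570e-05]), 'tcp_pos': array([0.20483628, 0.53666301, 0.24929563]), 'tool_rot': array([-5.69718103e-01, -3.08875753e+00,  2.78636381e-03]), 'ft_force': array([-0.51901256,  0.04949545, -0.07252717]), 'wrist_torque': array([0.03327016, 0.00095438, 0.02105725]), 'gripper_force': 0.0, 'gripper_width': 0.08536310283021635} 0.019
scene 444.21045297639665 280.5041156391718 203.12558833502604 [[0.627, -0.384, 0.678, -0.058], [-0.779, -0.326, 0.536, -0.608], [0.016, -0.864, -0.504, 0.513], [0.0, 0.0, 0.0, 1.0]]
top 498.68497572921655 282.40426050185926 213.00179642675025 [[0.007, -0.997, 0.081, 0.439], [-1.0, -0.009, -0.016, -0.154], [0.017, -0.081, -0.997, 1.078], [0.0, 0.0, 0.0, 1.0]]
```

View pics/top0.png

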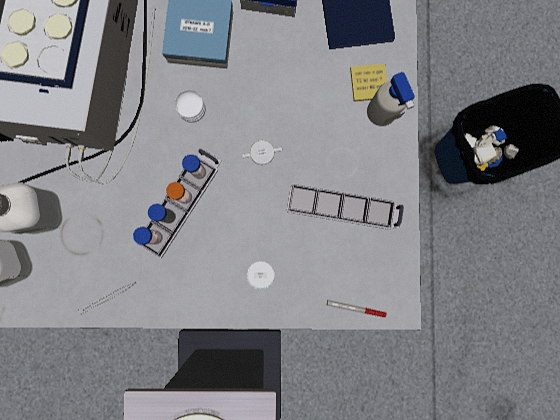

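View pics/scene0.png

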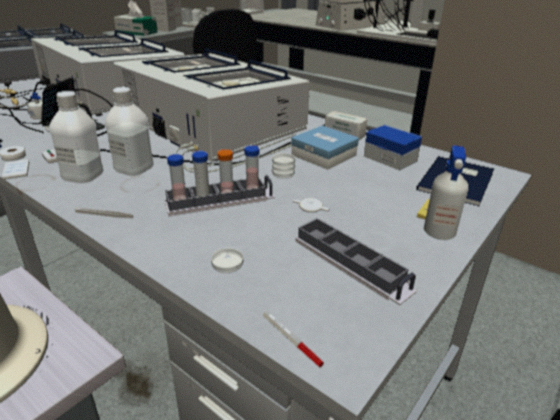

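The top view shows the full rack with caps at about (191,163), (176,190), (157,213), (142,236) and its loop at (208,157). The empty rack's cups run (302,198) to (380,212) with the loop at (399,215).

```bash
cat > h.py <<'E'
import cv2,numpy as np
def ray(d,uv,z):
    T=d["T"];v=np.array([(uv[0]-d["cx"])/d["fx"],(uv[1]-d["cy"])/d["fy"],1.])
    w=T[:3,:3]@v;return T[:3,3]+w*(z-T[2,3])/w[2]
def proj(d,p):
    T=d["T"];c=T[:3,:3].T@(np.array(p)-T[:3,3]);return np.array([d["fx"]*c[0]/c[2]+d["cx"],d["fy"]*c[1]/c[2]+d["cy"]])
def caps(c):
    h=cv2.cvtColor(c,cv2.COLOR_BGR2HSV)
    m=cv2.inRange(h,(100,150,90),(125,255,255))|cv2.inRange(h,(3,150,100),(18,255,255))
    return m
def blobs(m,lo,hi):
    n,_,s,c=cv2.connectedComponentsWithStats(m);return [(c[i],s[i]) for i in range(1,n) if lo<s[i][4]<hi]
E
python3 - <<'E'
from h import *
d=dict(np.load("top0.npz"))
for c,s in blobs(caps(d["color"]),80,600):
    if c[1]<300: print(c.round(1),s[4],ray(d,c,.123).round(4))
g=cv2.cvtColor(d["color"],cv2.COLOR_BGR2GRAY)
m=(g<90).astype(np.uint8)*255; m[:, :280]=0;m[:170]=0;m[240:]=0;m[:,415:]=0
for c,s in blobs(m,20,9999): print("dark",c.round(1),s)
n,l,s,c=cv2.connectedComponentsWithStats(m)
i=1+s[1:,4].argmax();p=np.argwhere(l==i)[:,::-1].astype(np.float32)
r=cv2.minAreaRect(p);print(r);b=cv2.boxPoints(r)
P=np.array([ray(d,q,.036) for q in b]);print(P.round(4),P.mean(0))
print([np.linalg.norm(P[k]-P[k-1]).round(4) for k in range(4)])
cv2.imwrite("pics/z.png",np.vstack([cv2.resize(d["color"][170:250,280:420],None,fx=4,fy=4,interpolation=2)]))
E
```

```text
[403.4  86.4] 328 [ 0.7694 -0.4053  0.123 ]
[500.2 134.8] 93 [ 0.6746 -0.5949  0.123 ]
[190.3 162.7] 222 [0.6129 0.01   0.123 ]
[174.7 190.2] 235 [0.5592 0.0386 0.123 ]
[156.3 212. ] 229 [0.5167 0.0728 0.123 ]
[141.6 235.2] 227 [0.4722 0.0995 0.123 ]
dark [323.8 200. ] [294 185  50  34 199]
dark [363.2 208.2] [345 194  32  31 137]
dark [387.  210.4] [371 198  23  29 105]
dark [399.2 215.1] [394 205   9  22  99]
((317.4459533691406, 201.82432556152344), (51.78567886352539, 25.481840133666992), 9.462322235107422)
[[ 0.5303 -0.1856  0.036 ]
 [ 0.5835 -0.1941  0.036 ]
 [ 0.5665 -0.3019  0.036 ]
 [ 0.5133 -0.293   0.036 ]] [ 0.54836855 -0.24365222  0.036     ]
[np.float64(0.1087), np.float64(0.0539), np.float64(0.1092), np.float64(0.0539)]
```

View pics/z.png

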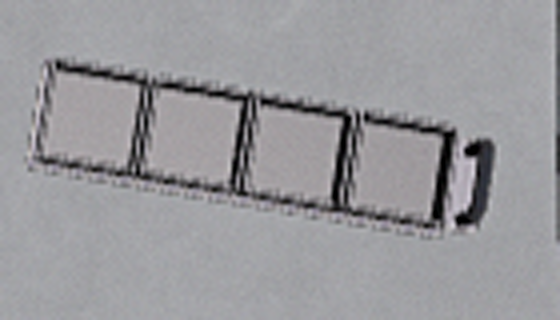

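The crop shows four empty cups in a row with the loop beyond the right end. I'll fit both rows and work out the first move.

```bash
cat >> h.py <<'E'
from scipy.spatial.transform import Rotation as R
def plan(o,p,yaw):
    """remaining shift to p (tool axes now, units of 20 mm) and turn to tool-y yaw (units of .12)"""
    M=R.from_rotvec(o["tool_rot"]).as_matrix();y=np.arctan2(M[1,1],M[0,1])
    s=M.T@(np.array(p)-o["tcp_pos"])/.02
    t=-((yaw-y+np.pi/2)%np.pi-np.pi/2)/.12
    M2=R.from_euler('z',yaw-y).as_matrix()@M
    print("shift",s.round(2),"turn z",t.round(2),"shift in turned axes",(M2.T@(np.array(p)-o["tcp_pos"])/.02).round(2))
E
python3 - <<'E'
from h import *
d=dict(np.load("top0.npz"))
g=cv2.cvtColor(d["color"],cv2.COLOR_BGR2GRAY)
for th in(90,110):
    m=(g<th).astype(np.uint8); m[:, :280]=0;m[:180]=0;m[235:]=0;m[:,394:]=0
    p=np.argwhere(m)[:,::-1].astype(np.float32)
    P=np.array([ray(d,q,.036) for q in cv2.boxPoints(cv2.minAreaRect(p))]);c=P.mean(0)
    e=P-np.roll(P,1,0);L=np.linalg.norm(e,axis=1);v=e[L.argmax()];v=v*(-np.sign(v[1]))/L.max()
    print(c.round(4),L.round(4),v.round(3),np.arctan2(v[1],v[0]))
cl=ray(d,(399.2,215.1),.02);print("loop",cl,np.linalg.norm((cl-c)[:2]))
T=np.array([ray(d,q,.123)[:2] for q in[(190.3,162.7),(174.7,190.2),(156.3,212.),(141.6,235.2)]])
u=T[0]-T[3];print("tube row",T.mean(0),np.linalg.norm(u),np.arctan2(u[1],u[0]))
m=(g<95).astype(np.uint8)*255;m[:145]=0;m[175:]=0;m[:,:197]=0;m[:,225:]=0
for c,s in blobs(m,20,999): print("loop1",c,ray(d,c,.03))
from rig import arm
plan(arm.get_obs(),[.472,.0995,.25],1.005)
E
```

```text
[ 0.5405 -0.2934  0.036 ] [0.2168 0.0546 0.2177 0.0547] [-0.156 -0.988  0.   ] -1.7275522650888924
[ 0.5409 -0.2914  0.036 ] [0.221  0.0547 0.222  0.0547] [-0.159 -0.987  0.   ] -1.7303215353964108
loop [ 0.52307232 -0.41998908  0.02      ] 0.12984628589897884
tube row [0.54026522 0.05520484] 0.16676095187377066 -0.5660394924487037
loop1 [208.04761905 155.64285714] [ 0.6454054  -0.01134359  0.03      ]
loop1 [203.60227273 166.01136364] [ 0.62304678 -0.00237614  0.03      ]
shift [-2.028e+01 -1.566e+01 -1.000e-02] turn z 1.68 shift in turned axes [-2.299e+01 -1.129e+01 -2.000e-02]
```

Call:
apply_moves:
  plan:
    - [[0, 0, 0], [0, 0, 0.84]]
    - [[0, 0, 0], [0, 0, 0.84]]
    - [[-0.92, -0.98, 0], [0, 0, 0]]
    - [[-0.92, -0.98, 0], [0, 0, 0]]
    - [[-0.92, -0.98, 0], [0, 0, 0]]
  hand: 1
  newtons: 40

```text
clock: 0.52
tcp_pos: [0.2199, 0.4568, 0.2495]
tool_rot: [-0.876, -3.016, 0.002]
ft_force: [-0.1, 0.7, 1.0]
gripper_width: 0.0854
gripper_force: 0.0
```

Call:
apply_moves:
  plan:
    - [[-0.92, -0.98, 0], [0, 0, 0]]
    - [[-0.92, -0.98, 0], [0, 0, 0]]
    - [[-0.92, -0.98, 0], [0, 0, 0]]
    - [[-0.92, -0.98, 0], [0, 0, 0]]
    - [[-0.92, -0.98, 0], [0, 0, 0]]

```text
clock: 0.93
tcp_pos: [0.2449, 0.3245, 0.2498]
tool_rot: [-0.877, -3.016, 0.001]
ft_force: [0.5, 0.5, -0.3]
gripper_width: 0.0852
gripper_force: 0.0
```

Call:
apply_moves:
  plan:
    - [[-0.92, -0.98, 0], [0, 0, 0]]
    - [[-0.98, -0.17, 0], [0, 0, 0]]
    - [[-0.98, -0.17, 0], [0, 0, 0]]
    - [[-0.98, -0.17, 0], [0, 0, 0]]
    - [[-0.98, -0.17, 0], [0, 0, 0]]

```text
clock: 1.35
tcp_pos: [0.3094, 0.245, 0.25]
tool_rot: [-0.878, -3.016, 0.0]
ft_force: [1.4, -0.1, -0.4]
gripper_width: 0.0854
gripper_force: 0.0
```

Call:
apply_moves:
  plan:
    - [[-0.98, -0.17, 0], [0, 0, 0]]
    - [[-0.98, -0.17, 0], [0, 0, 0]]
    - [[-0.98, -0.17, 0], [0, 0, 0]]
    - [[-0.98, -0.17, 0], [0, 0, 0]]
    - [[-0.98, -0.17, 0], [0, 0, 0]]

```text
clock: 1.77
tcp_pos: [0.383, 0.1781, 0.2499]
tool_rot: [-0.878, -3.016, 0.0]
ft_force: [0.5, 1.2, 0.1]
gripper_width: 0.0856
gripper_force: 0.0
```

Call:
apply_moves:
  plan:
    - [[-0.98, -0.17, 0], [0, 0, 0]]
    - [[-0.98, -0.17, 0], [0, 0, 0]]
    - [[-0.98, -0.17, 0], [0, 0, 0]]
    - [[0, 0, 0], [0, 0, 0]]
    - [[0, 0, 0], [0, 0, 0]]

```text
clock: 2.18
tcp_pos: [0.4268, 0.1384, 0.2498]
tool_rot: [-0.88, -3.014, 0.0]
ft_force: [-0.4, 1.1, -0.0]
gripper_width: 0.0855
gripper_force: 0.0
```

Run:
```python
from h import *
from rig import arm
o=arm.get_obs();print(o["tcp_pos"],o["ft_force"],o["clock"])
plan(o,[.472,.0995,.25],1.005)
d=arm.get_image("wrist");np.savez("wrist1.npz",**d);cv2.imwrite("pics/w1.png",d["color"]);print(d["fx"],d["T"].round(3).tolist())
```

```text
[0.426778   0.13838113 0.24982099] [-0.43888928  1.14953822 -0.01623996] 2.1833
shift [-2.95 -0.42 -0.01] turn z -0.02 shift in turned axes [-2.95 -0.43 -0.01]
299.2443373009114 [[0.538, 0.8, 0.266, 0.358], [0.843, -0.51, -0.17, 0.182], [-0.0, 0.316, -0.949, 0.372], [0.0, 0.0, 0.0, 1.0]]
```

View pics/w1.png

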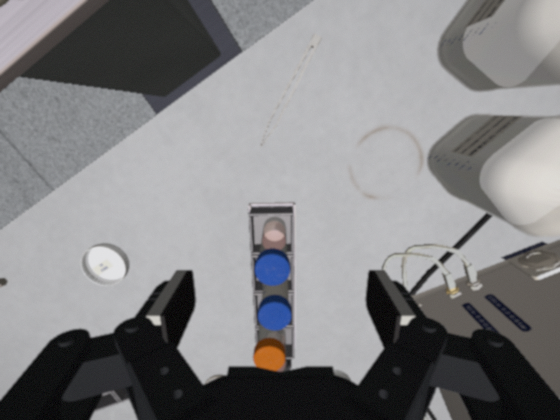

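The wrist view shows the row lined up with the tool, with caps at about (273,267), (275,313) and (269,355). I'll measure them.

Run:
```python
from h import *
from rig import arm
d=dict(np.load("wrist1.npz"))
c=d["color"];m=caps(c);m=cv2.morphologyEx(m,cv2.MORPH_OPEN,np.ones((3,3),np.uint8))
for q,s in blobs(m,200,2500):
    if 230<q[0]<310: print(q.round(1),s,ray(d,q,.123).round(4))
g=cv2.cvtColor(c,cv2.COLOR_BGR2GRAY)
# rack's plain end rim (front) seen at about row 205-212
print(ray(d,(249,208),.036),ray(d,(295,208),.036))
plan(arm.get_obs(),[.471,.1,.15],1.005)
```

```text
[271.6 268.5] [255 253  34  32 871] [0.4699 0.1001 0.123 ]
[274.2 315. ] [258 301  33  29 751] [0.5146 0.074  0.123 ]
[269.1 357.4] [254 345  31  26 639] [0.5561 0.0409 0.123 ]
[0.4275671 0.0930293 0.036    ] [0.45673596 0.13873816 0.036     ]
shift [-2.93 -0.44  4.99] turn z -0.01 shift in turned axes [-2.93 -0.44  4.99]
```

Call:
apply_moves:
  plan:
    - [[-0.97, -0.14, 0], [0, 0, 0]]
    - [[-0.97, -0.14, 0], [0, 0, 0]]
    - [[-0.97, -0.14, 0], [0, 0, 0]]
    - [[0, 0, 0], [0, 0, 0]]
    - [[0, 0, 0.9], [0, 0, 0]]

```text
clock: 2.65
tcp_pos: [0.4733, 0.1008, 0.2354]
tool_rot: [0.876, 3.011, 0.003]
ft_force: [0.6, -0.0, 0.2]
gripper_width: 0.0853
gripper_force: 0.0
```

Call:
apply_moves:
  plan:
    - [[0, 0, 0.9], [0, 0, 0]]
    - [[0, 0, 0.9], [0, 0, 0]]
    - [[0, 0, 0.9], [0, 0, 0]]
    - [[0, 0, 0.9], [0, 0, 0]]
    - [[0, 0, 0], [0, 0, 0]]

```text
clock: 3.07
tcp_pos: [0.4678, 0.1016, 0.1565]
tool_rot: [-0.874, -3.01, 0.002]
ft_force: [-0.4, 0.0, -0.0]
gripper_width: 0.085
gripper_force: 0.0
```

Call:
apply_moves:
  plan:
    - [[0, 0, 0.8], [0, 0, 0]]
    - [[0, 0, 0.8], [0, 0, 0]]
    - [[0, 0, 0.8], [0, 0, 0]]
    - [[0, 0, 0.8], [0, 0, 0]]
    - [[0, 0, 0.7], [0, 0, 0]]

```text
clock: 3.48
tcp_pos: [0.4712, 0.1013, 0.0825]
tool_rot: [0.876, 3.016, 0.001]
ft_force: [0.6, 0.6, 0.0]
gripper_width: 0.0849
gripper_force: 0.0
```

Call:
apply_moves:
  plan:
    - [[0, 0, 0], [0, 0, 0]]
    - [[0, 0, 0], [0, 0, 0]]
    - [[0, 0, 0], [0, 0, 0]]

```text
clock: 3.73
tcp_pos: [0.4722, 0.1008, 0.0838]
tool_rot: [0.877, 3.015, 0.001]
ft_force: [0.2, 0.2, 0.3]
gripper_width: 0.0851
gripper_force: 0.0
```

Run:
```python
from h import *
from rig import arm
plan(arm.get_obs(),[.471,.1,.082],1.005)
d=arm.get_image("scene");cv2.imwrite("pics/s2.png",cv2.resize(d["color"][80:260,90:330],None,fx=3,fy=3))
```

```text
shift [ 0.03 -0.07  0.09] turn z -0.0 shift in turned axes [ 0.03 -0.07  0.09]
```

View pics/s2.png

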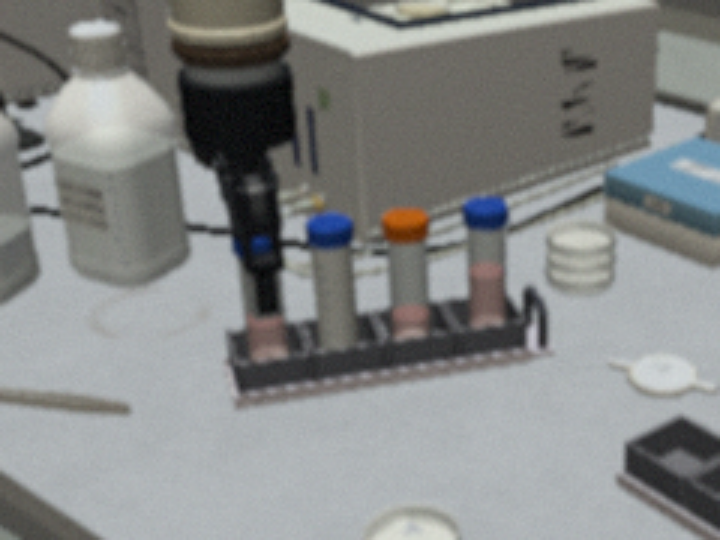

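The fingers straddle the first tube (crop about (258,260)), clear of the neighbour at (330,230). I'll grip it, lift, and turn it to the other rack.

Call:
apply_moves:
  plan:
    - [[0, 0, 0], [0, 0, 0]]
    - [[0, 0, 0], [0, 0, 0]]
    - [[0, 0, 0], [0, 0, 0]]
    - [[0, 0, 0], [0, 0, 0]]
    - [[0, 0, 0], [0, 0, 0]]
  hand: -1
  newtons: 40

```text
clock: 4.2
tcp_pos: [0.4717, 0.1004, 0.0827]
tool_rot: [0.878, 3.016, 0.0]
ft_force: [-1.5, 0.1, -0.5]
gripper_width: 0.0309
gripper_force: 39.5
```

Call:
apply_moves:
  plan:
    - [[0, 0, 0], [0, 0, 0]]
    - [[0, 0, 0], [0, 0, 0]]
    - [[0, 0, 0], [0, 0, 0]]
    - [[0, 0, 0], [0, 0, 0]]
    - [[0, 0, 0], [0, 0, 0]]

```text
clock: 4.62
tcp_pos: [0.4718, 0.1004, 0.0827]
tool_rot: [0.878, 3.016, 0.0]
ft_force: [0.2, -0.6, 4.9]
gripper_width: 0.0307
gripper_force: 39.5
```

Run:
```python
from h import *
from rig import arm
o=arm.get_obs();print(o["tcp_pos"],o["gripper_width"],o["ft_force"])
v=np.array([np.cos(-1.729),np.sin(-1.729)])
for x in(.0825,.0275,-.0275,-.0825): print(x,(np.array([.5407,-.2925])+x*v).round(4))
```

```text
[0.4717905  0.10041853 0.08265945] 0.030747042829572996 [ 0.15040114 -0.56657806  4.90281891]
0.0825 [ 0.5277 -0.374 ]
0.0275 [ 0.5364 -0.3197]
-0.0275 [ 0.545  -0.2653]
-0.0825 [ 0.5537 -0.211 ]
```

Call:
apply_moves:
  plan:
    - [[0, 0, -0.5], [0, 0, 0]]
    - [[0, 0, -0.9], [0, 0, 0]]
    - [[0, 0, -0.9], [0, 0, 0]]
    - [[0, 0, -0.9], [0, 0, 0]]
    - [[0, 0, -0.8], [0, 0, 0]]

```text
clock: 5.03
tcp_pos: [0.4711, 0.1005, 0.1634]
tool_rot: [-0.878, -3.016, 0.0]
ft_force: [0.0, 0.6, -0.4]
gripper_width: 0.0307
gripper_force: 39.6
```

Call:
apply_moves:
  plan:
    - [[0, 0, -0.4], [0, 0, 0.97]]
    - [[0, 0, -0.4], [0, 0, 0.97]]
    - [[0, 0, -0.4], [0, 0, 0.97]]
    - [[0, 0, -0.4], [0, 0, 0.97]]
    - [[0, 0, -0.4], [0, 0, 0.97]]

```text
clock: 5.45
tcp_pos: [0.4708, 0.1006, 0.2027]
tool_rot: [-1.713, -2.632, 0.001]
ft_force: [0.4, 0.9, 0.6]
gripper_width: 0.0305
gripper_force: 39.5
```

Call:
apply_moves:
  plan:
    - [[0, 0, 0], [0, 0, 0.97]]
    - [[0, 0, 0], [0, 0, 0.97]]
    - [[0, 0, 0], [0, 0, 0.97]]
    - [[0, 0, 0], [0, 0, 0.97]]
    - [[0, 0, 0], [0, 0, 0.97]]

```text
clock: 5.87
tcp_pos: [0.4709, 0.1006, 0.2023]
tool_rot: [-2.397, -2.03, 0.001]
ft_force: [0.3, -1.4, -0.2]
gripper_width: 0.0307
gripper_force: 39.5
```

Call:
apply_moves:
  plan:
    - [[0, 0, 0], [0, 0, 0]]
    - [[0, 0, 0], [0, 0, 0]]
    - [[0, 0, 0], [0, 0, 0]]

```text
clock: 6.12
tcp_pos: [0.4712, 0.1005, 0.2023]
tool_rot: [-2.388, -2.041, 0.0]
ft_force: [-0.2, 0.6, -1.0]
gripper_width: 0.0306
gripper_force: 39.5
```

Run:
```python
from h import *
from rig import arm
o=arm.get_obs();print(o["tcp_pos"],o["gripper_width"],o["gripper_force"],o["joint_positions"].round(2))
plan(o,[.5277,-.374,.20],-.158)
```

```text
[0.47119994 0.1004966  0.2022827 ] 0.030626680848913526 39.5225465297699 [-0.04 -0.04  1.91  0.    1.28  0.12]
shift [-22.99   6.49   0.11] turn z 0.01 shift in turned axes [-22.98   6.52   0.11]
```

Call:
apply_moves:
  plan:
    - [[-0.7, 0.2, 0], [0, 0, 0]]
    - [[-0.95, 0.27, 0], [0, 0, 0]]
    - [[-0.95, 0.27, 0], [0, 0, 0]]
    - [[-0.95, 0.27, 0], [0, 0, 0]]
    - [[-0.95, 0.27, 0], [0, 0, 0]]

```text
clock: 6.53
tcp_pos: [0.4823, 0.0068, 0.2023]
tool_rot: [-2.389, -2.04, 0.0]
ft_force: [-0.1, -0.1, -1.2]
gripper_width: 0.031
gripper_force: 39.5
```

Call:
apply_moves:
  plan:
    - [[-0.95, 0.27, 0], [0, 0, 0]]
    - [[-0.95, 0.27, 0], [0, 0, 0]]
    - [[-0.95, 0.27, 0], [0, 0, 0]]
    - [[-0.95, 0.27, 0], [0, 0, 0]]
    - [[-0.95, 0.27, 0], [0, 0, 0]]

```text
clock: 6.95
tcp_pos: [0.4938, -0.0915, 0.2023]
tool_rot: [-2.389, -2.04, 0.0]
ft_force: [-0.3, 0.6, -0.6]
gripper_width: 0.0309
gripper_force: 39.5
```

Call:
apply_moves:
  plan:
    - [[-0.95, 0.27, 0], [0, 0, 0]]
    - [[-0.95, 0.27, 0], [0, 0, 0]]
    - [[-0.95, 0.27, 0], [0, 0, 0]]
    - [[-0.95, 0.27, 0], [0, 0, 0]]
    - [[-0.95, 0.27, 0], [0, 0, 0]]

```text
clock: 7.37
tcp_pos: [0.5054, -0.1895, 0.2022]
tool_rot: [-2.389, -2.04, 0.0]
ft_force: [-0.2, 0.4, -0.3]
gripper_width: 0.0304
gripper_force: 39.5
```

Call:
apply_moves:
  plan:
    - [[-0.95, 0.27, 0], [0, 0, 0]]
    - [[-0.95, 0.27, 0], [0, 0, 0]]
    - [[-0.95, 0.27, 0], [0, 0, 0]]
    - [[-0.95, 0.27, 0], [0, 0, 0]]
    - [[-0.95, 0.27, 0], [0, 0, 0]]

```text
clock: 7.78
tcp_pos: [0.517, -0.2876, 0.2022]
tool_rot: [-2.389, -2.04, 0.0]
ft_force: [0.3, 0.1, -0.3]
gripper_width: 0.0307
gripper_force: 39.5
```

Call:
apply_moves:
  plan:
    - [[-0.95, 0.27, 0], [0, 0, 0]]
    - [[-0.95, 0.27, 0], [0, 0, 0]]
    - [[-0.95, 0.27, 0], [0, 0, 0]]
    - [[-0.65, 0.18, 0], [0, 0, 0]]
    - [[0, 0, 0], [0, 0, 0]]

```text
clock: 8.2
tcp_pos: [0.5252, -0.3614, 0.2021]
tool_rot: [2.391, 2.036, -0.001]
ft_force: [-0.1, 0.3, -0.6]
gripper_width: 0.0304
gripper_force: 39.6
```

Call:
apply_moves:
  plan:
    - [[0, 0, 0], [0, 0, 0]]
    - [[0, 0, 0], [0, 0, 0]]
    - [[0, 0, 0], [0, 0, 0]]

```text
clock: 8.45
tcp_pos: [0.5255, -0.3579, 0.2022]
tool_rot: [-2.389, -2.039, -0.0]
ft_force: [0.5, -0.1, -0.1]
gripper_width: 0.0306
gripper_force: 39.6
```

Run:
```python
from h import *
from rig import arm
o=arm.get_obs();print(o["tcp_pos"],o["gripper_width"],o["gripper_force"],o["joint_positions"].round(2))
plan(o,[.5277,-.374,.0835],-.158)
d=arm.get_image("wrist");np.savez("wrist3.npz",**d);cv2.imwrite("pics/w3.png",d["color"])
for x in(.0825,.0275,-.0275,-.0825): print(proj(d,[.5407+x*np.cos(-1.729),-.2925+x*np.sin(-1.729),.036]).round(0))
```

```text
[ 0.52550684 -0.35788191  0.20220241] 0.030615285796284513 39.62094962596893 [-0.79  0.35  1.46  0.    1.33 -0.63]
shift [-0.78  0.24  5.93] turn z -0.0 shift in turned axes [-0.78  0.24  5.93]
[285. 212.]
[286. 158.]
[286.  96.]
[286.  26.]
```

View pics/w3.png

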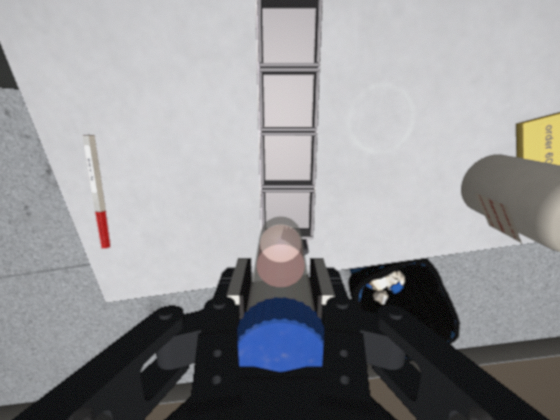

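The wrist view shows the tube held upright over the row. The cup dividers lie at rows 67, 130 and 187 between columns 262 and 318, about 3 px right of what I predicted. I'll check that offset.

Run:
```python
from h import *
from rig import arm
d=dict(np.load("wrist3.npz"));v=np.array([np.cos(-1.729),np.sin(-1.729)]);n=np.array([-v[1],v[0]])
for q in[(290,67),(289.5,130),(288.5,187)]:
    p=ray(d,q,.036)[:2]-[.5407,-.2925];print(q,"along",(p@v).round(4),"across",(p@n).round(4))
print(n)
```

```text
(290, 67) along -0.0515 across 0.0033
(289.5, 130) along 0.0018 across 0.0034
(288.5, 187) along 0.0562 across 0.0029
[ 0.98751188 -0.15754457]
```

Call:
apply_moves:
  plan:
    - [[-0.83, 0.32, 0], [0, 0, 0]]
    - [[0, 0, 0], [0, 0, 0]]
    - [[0, 0, 0], [0, 0, 0]]
    - [[0, 0, 0.75], [0, 0, 0]]
    - [[0, 0, 0.75], [0, 0, 0]]

```text
clock: 8.92
tcp_pos: [0.5298, -0.376, 0.1733]
tool_rot: [2.389, 2.036, 0.001]
ft_force: [-0.3, 0.5, -0.8]
gripper_width: 0.0311
gripper_force: 39.7
```

Call:
apply_moves:
  plan:
    - [[0, 0, 0.75], [0, 0, 0]]
    - [[0, 0, 0.6], [0, 0, 0]]
    - [[0, 0, 0], [0, 0, 0]]
    - [[0, 0, 0], [0, 0, 0]]
    - [[0, 0, 0], [0, 0, 0]]

```text
clock: 9.33
tcp_pos: [0.5296, -0.3765, 0.1464]
tool_rot: [2.39, 2.037, 0.0]
ft_force: [1.2, 0.3, -0.5]
gripper_width: 0.0308
gripper_force: 39.7
```

Run:
```python
from h import *
from rig import arm
o=arm.get_obs()
plan(o,[.5292,-.3753,.0832],-.158)
d=arm.get_image("scene");cv2.imwrite("pics/s4.png",cv2.resize(d["color"][130:310,260:460],None,fx=3,fy=3))
```

```text
shift [ 0.06 -0.03  3.16] turn z -0.01 shift in turned axes [ 0.06 -0.03  3.16]
```

View pics/s4.png

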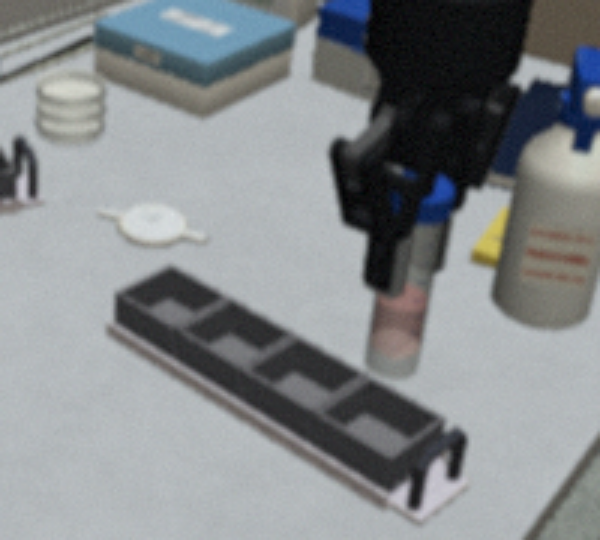

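The tube's foot, at crop (392,365), hangs over the loop-end cup at about (385,420). I'll lower it.

Call:
apply_moves:
  plan:
    - [[0, 0, 0.75], [0, 0, 0]]
    - [[0, 0, 0.75], [0, 0, 0]]
    - [[0, 0, 0.7], [0, 0, 0]]
    - [[0, 0, 0.5], [0, 0, 0]]
    - [[0, 0, 0.3], [0, 0, 0]]

```text
clock: 9.8
tcp_pos: [0.5287, -0.3759, 0.0839]
tool_rot: [-2.39, -2.036, 0.0]
ft_force: [-0.4, 0.9, -1.3]
gripper_width: 0.031
gripper_force: 39.7
```

Call:
apply_moves:
  plan:
    - [[0, 0, 0.15], [0, 0, 0]]
    - [[0, 0, 0], [0, 0, 0]]
    - [[0, 0, 0], [0, 0, 0]]
    - [[0, 0, 0], [0, 0, 0]]

```text
clock: 10.13
tcp_pos: [0.5295, -0.3767, 0.0828]
tool_rot: [2.391, 2.037, 0.0]
ft_force: [0.1, -0.1, -0.5]
gripper_width: 0.0308
gripper_force: 39.7
```

Run:
```python
from h import *
from rig import arm
o=arm.get_obs();print(o["ft_force"])
plan(o,[.5292,-.3753,.0832],-.158)
```

```text
[ 0.13136433 -0.08366585 -0.47774791]
shift [ 0.07 -0.03 -0.02] turn z -0.01 shift in turned axes [ 0.07 -0.03 -0.02]
```

Call:
apply_moves:
  plan:
    - [[0, 0, 0], [0, 0, 0]]
    - [[0, 0, 0], [0, 0, 0]]
    - [[0, 0, 0], [0, 0, 0]]
    - [[0, 0, 0], [0, 0, 0]]
    - [[0, 0, 0], [0, 0, 0]]
  hand: 1

```text
clock: 10.55
tcp_pos: [0.5292, -0.3764, 0.0824]
tool_rot: [2.391, 2.037, 0.0]
ft_force: [0.2, -0.7, 0.5]
gripper_width: 0.0855
gripper_force: 0.0
```

Call:
apply_moves:
  plan:
    - [[0, 0, 0], [0, 0, 0]]
    - [[0, 0, -0.5], [0, 0, 0]]
    - [[0, 0, -0.9], [0, 0, 0]]
    - [[0, 0, -0.9], [0, 0, 0]]
    - [[0, 0, -0.9], [0, 0, 0]]

```text
clock: 10.97
tcp_pos: [0.5292, -0.3764, 0.1478]
tool_rot: [2.391, 2.037, 0.0]
ft_force: [-0.4, -0.0, 0.8]
gripper_width: 0.0856
gripper_force: 0.0
```

Call:
apply_moves:
  plan:
    - [[0, 0, -0.9], [0, 0, 0]]
    - [[0, 0, -0.9], [0, 0, 0]]
    - [[0, 0, -0.9], [0, 0, 0]]
    - [[0.5, -0.1, 0], [0, 0, 0]]
    - [[0.94, -0.18, 0], [0, 0, 0]]

```text
clock: 11.38
tcp_pos: [0.5286, -0.3484, 0.2021]
tool_rot: [2.39, 2.032, 0.0]
ft_force: [1.2, 0.1, 0.1]
gripper_width: 0.0853
gripper_force: 0.0
```

Call:
apply_moves:
  plan:
    - [[0.94, -0.18, 0], [0, 0, 0]]
    - [[0.94, -0.18, 0], [0, 0, 0]]
    - [[0.94, -0.18, 0], [0, 0, 0]]
    - [[0.94, -0.18, 0], [0, 0, 0]]
    - [[0.94, -0.18, 0], [0, 0, 0]]

```text
clock: 11.8
tcp_pos: [0.5248, -0.2494, 0.1995]
tool_rot: [-2.39, -2.037, 0.0]
ft_force: [-0.1, -0.1, 0.1]
gripper_width: 0.085
gripper_force: 0.0
```

Call:
apply_moves:
  plan:
    - [[0.94, -0.18, 0], [0, 0, 0]]
    - [[0.94, -0.18, 0], [0, 0, 0]]
    - [[0.94, -0.18, 0], [0, 0, 0]]
    - [[0.94, -0.18, 0], [0, 0, 0]]
    - [[0.94, -0.18, 0], [0, 0, 0]]

```text
clock: 12.22
tcp_pos: [0.5218, -0.1539, 0.1995]
tool_rot: [-2.39, -2.037, 0.0]
ft_force: [-0.3, 0.2, -0.6]
gripper_width: 0.0853
gripper_force: 0.0
```

Call:
apply_moves:
  plan:
    - [[0.94, -0.18, 0], [0, 0, 0]]
    - [[0.94, -0.18, 0], [0, 0, 0]]
    - [[0.94, -0.18, 0], [0, 0, 0]]
    - [[0.94, -0.18, 0], [0, 0, 0]]
    - [[0.94, -0.18, 0], [0, 0, 0]]

```text
clock: 12.63
tcp_pos: [0.5188, -0.0583, 0.1996]
tool_rot: [-2.39, -2.037, 0.001]
ft_force: [0.3, 0.5, 0.2]
gripper_width: 0.0851
gripper_force: 0.0
```

Call:
apply_moves:
  plan:
    - [[0.94, -0.18, 0], [0, 0, 0]]
    - [[0.94, -0.18, 0], [0, 0, 0]]
    - [[0, 0, 0], [0, 0, -0.97]]
    - [[0, 0, 0], [0, 0, -0.97]]
    - [[0, 0, 0], [0, 0, -0.97]]

```text
clock: 13.05
tcp_pos: [0.5177, -0.0205, 0.1995]
tool_rot: [-1.992, -2.428, 0.001]
ft_force: [0.5, -0.3, 0.0]
gripper_width: 0.0856
gripper_force: 0.0
```

Call:
apply_moves:
  plan:
    - [[0, 0, 0], [0, 0, -0.97]]
    - [[0, 0, 0], [0, 0, -0.97]]
    - [[0, 0, 0], [0, 0, -0.97]]
    - [[0, 0, 0], [0, 0, -0.97]]
    - [[0, 0, 0], [0, 0, -0.97]]

```text
clock: 13.47
tcp_pos: [0.5177, -0.021, 0.1995]
tool_rot: [-1.213, -2.897, -0.0]
ft_force: [-0.4, 0.3, 0.7]
gripper_width: 0.0854
gripper_force: 0.0
```

Call:
apply_moves:
  plan:
    - [[0, 0, 0], [0, 0, -0.97]]
    - [[0, 0, 0], [0, 0, -0.96]]
    - [[0, 0, 0], [0, 0, 0]]
    - [[0, 0, 0], [0, 0, 0]]
    - [[0, 0, 0], [0, 0, 0]]

```text
clock: 13.88
tcp_pos: [0.5182, -0.0214, 0.2]
tool_rot: [-0.883, -3.014, -0.0]
ft_force: [0.8, -0.4, -0.2]
gripper_width: 0.0851
gripper_force: 0.0
```

Run:
```python
from h import *
from rig import arm
o=arm.get_obs();print(o["tcp_pos"],o["ft_force"],o["joint_positions"].round(2))
plan(o,[.5157,.0734,.082],1.005)
for n in("wrist","top"):
    d=arm.get_image(n);m=cv2.morphologyEx(caps(d["color"]),cv2.MORPH_OPEN,np.ones((2,2),np.uint8))
    for q,s in blobs(m,60,4500): print(n,q.round(1),s[4],ray(d,q,.123).round(4))
    if n=="top": cv2.imwrite("pics/t5.png",cv2.resize(d["color"][130:260,120:420],None,fx=2.5,fy=2.5,interpolation=2))
```

```text
[ 0.51820037 -0.02140896  0.19996331] [ 0.78926319 -0.39940855 -0.16053387] [-0.27  0.06  1.81  0.    1.28 -1.28]
shift [2.66 3.92 5.9 ] turn z -0.04 shift in turned axes [2.64 3.94 5.9 ]
wrist [398.2 159.7] 1882 [0.5163 0.0717 0.123 ]
wrist [380.9 234. ] 1561 [0.558 0.038 0.123]
wrist [364.5 308.6] 193 [ 0.608  -0.0014  0.123 ]
top [404.4  87.4] 328 [ 0.7673 -0.4072  0.123 ]
top [501.2 135.8] 93 [ 0.6727 -0.5968  0.123 ]
top [391.4 209.4] 214 [ 0.5259 -0.3791  0.123 ]
```

View pics/t5.png

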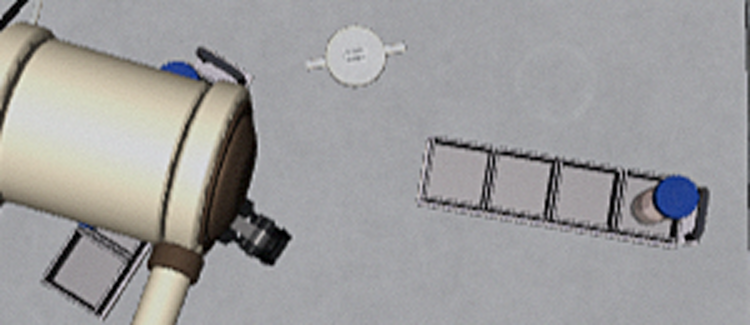

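The first tube stands in the loop-end cup, cap at crop (677,197), which reads within 3 mm of the cup centre. On to tube two.

Call:
apply_moves:
  plan:
    - [[0.65, 0.98, 0], [0, 0, 0]]
    - [[0.65, 0.98, 0], [0, 0, 0]]
    - [[0.65, 0.98, 0], [0, 0, 0]]
    - [[0.65, 0.97, 0], [0, 0, 0]]
    - [[0, 0, 0], [0, 0, 0]]

```text
clock: 14.4
tcp_pos: [0.5163, 0.0754, 0.2002]
tool_rot: [-0.877, -3.016, -0.002]
ft_force: [0.1, -0.1, 0.7]
gripper_width: 0.0855
gripper_force: 0.0
```

Call:
apply_moves:
  plan:
    - [[0, 0, 0], [0, 0, 0]]
    - [[0, 0, 0.8], [0, 0, 0]]
    - [[0, 0, 0.8], [0, 0, 0]]
    - [[0, 0, 0], [0, 0, 0]]
    - [[0, 0, 0], [0, 0, 0]]

```text
clock: 14.82
tcp_pos: [0.5162, 0.0714, 0.1676]
tool_rot: [-0.881, -3.013, 0.001]
ft_force: [0.3, 0.3, 0.5]
gripper_width: 0.0854
gripper_force: 0.0
```

Run:
```python
from h import *
from rig import arm
o=arm.get_obs()
plan(o,[.516,.0727,.082],1.005)
```

```text
shift [0.04 0.06 4.28] turn z -0.03 shift in turned axes [0.03 0.06 4.28]
```

Call:
apply_moves:
  plan:
    - [[0, 0, 0.9], [0, 0, 0]]
    - [[0, 0, 0.9], [0, 0, 0]]
    - [[0, 0, 0.9], [0, 0, 0]]
    - [[0, 0, 0.9], [0, 0, 0]]
    - [[0, 0, 0.65], [0, 0, 0]]

```text
clock: 15.23
tcp_pos: [0.5171, 0.0715, 0.0831]
tool_rot: [0.881, 3.015, -0.0]
ft_force: [-0.7, -0.1, -0.3]
gripper_width: 0.0855
gripper_force: 0.0
```

Call:
apply_moves:
  plan:
    - [[0, 0, 0], [0, 0, 0]]
    - [[0, 0, 0], [0, 0, 0]]
    - [[0, 0, 0], [0, 0, 0]]

```text
clock: 15.48
tcp_pos: [0.5181, 0.0717, 0.085]
tool_rot: [0.88, 3.013, 0.001]
ft_force: [-0.1, 0.8, 0.3]
gripper_width: 0.0854
gripper_force: 0.0
```

Call:
apply_moves:
  plan:
    - [[0, 0, 0], [0, 0, 0]]
    - [[0, 0, 0], [0, 0, 0]]
    - [[0, 0, 0], [0, 0, 0]]
    - [[0, 0, 0], [0, 0, 0]]
    - [[0, 0, 0], [0, 0, 0]]
  hand: -1

```text
clock: 15.9
tcp_pos: [0.5171, 0.0721, 0.0838]
tool_rot: [0.879, 3.015, 0.0]
ft_force: [0.3, 0.4, 2.7]
gripper_width: 0.0309
gripper_force: 39.2
```

Call:
apply_moves:
  plan:
    - [[0, 0, 0], [0, 0, 0]]
    - [[0, 0, 0], [0, 0, 0]]
    - [[0, 0, 0], [0, 0, 0]]
    - [[0, 0, 0], [0, 0, 0]]

```text
clock: 16.23
tcp_pos: [0.5171, 0.0721, 0.0838]
tool_rot: [0.879, 3.015, 0.0]
ft_force: [-1.2, -0.5, 5.4]
gripper_width: 0.031
gripper_force: 39.3
```

Call:
apply_moves:
  plan:
    - [[0, 0, -0.5], [0, 0, 0]]
    - [[0, 0, -0.9], [0, 0, 0]]
    - [[0, 0, -0.9], [0, 0, 0]]
    - [[0, 0, -0.9], [0, 0, 0]]
    - [[0, 0, -0.8], [0, 0, 0]]

```text
clock: 16.65
tcp_pos: [0.5167, 0.0722, 0.1646]
tool_rot: [0.88, 3.016, 0.0]
ft_force: [0.1, -0.5, -0.2]
gripper_width: 0.0308
gripper_force: 39.5
```

Call:
apply_moves:
  plan:
    - [[0, 0, -0.4], [0, 0, 0.97]]
    - [[0, 0, -0.4], [0, 0, 0.97]]
    - [[0, 0, -0.4], [0, 0, 0.97]]
    - [[0, 0, -0.4], [0, 0, 0.97]]
    - [[0, 0, -0.4], [0, 0, 0.97]]

```text
clock: 17.07
tcp_pos: [0.5164, 0.0722, 0.2038]
tool_rot: [-1.715, -2.631, 0.0]
ft_force: [0.9, -0.4, -0.6]
gripper_width: 0.031
gripper_force: 39.5
```

Call:
apply_moves:
  plan:
    - [[0, 0, 0], [0, 0, 0.97]]
    - [[0, 0, 0], [0, 0, 0.97]]
    - [[0, 0, 0], [0, 0, 0.97]]
    - [[0, 0, 0], [0, 0, 0.97]]
    - [[0, 0, 0], [0, 0, 0.97]]

```text
clock: 17.48
tcp_pos: [0.5164, 0.0722, 0.2033]
tool_rot: [-2.398, -2.029, 0.0]
ft_force: [0.6, 0.1, 0.4]
gripper_width: 0.0309
gripper_force: 39.5
```

Call:
apply_moves:
  plan:
    - [[-0.7, 0.15, 0], [0, 0, 0]]
    - [[-0.95, 0.2, 0], [0, 0, 0]]
    - [[-0.95, 0.2, 0], [0, 0, 0]]
    - [[-0.95, 0.2, 0], [0, 0, 0]]
    - [[-0.95, 0.2, 0], [0, 0, 0]]

```text
clock: 17.9
tcp_pos: [0.5208, -0.0205, 0.2034]
tool_rot: [-2.392, -2.036, 0.0]
ft_force: [0.1, 0.8, -0.9]
gripper_width: 0.0304
gripper_force: 39.5
```

Call:
apply_moves:
  plan:
    - [[-0.95, 0.2, 0], [0, 0, 0]]
    - [[-0.95, 0.2, 0], [0, 0, 0]]
    - [[-0.95, 0.2, 0], [0, 0, 0]]
    - [[-0.95, 0.2, 0], [0, 0, 0]]
    - [[-0.95, 0.2, 0], [0, 0, 0]]

```text
clock: 18.32
tcp_pos: [0.5253, -0.1175, 0.2033]
tool_rot: [-2.392, -2.036, 0.0]
ft_force: [-0.5, 0.5, -1.2]
gripper_width: 0.0308
gripper_force: 39.5
```

Call:
apply_moves:
  plan:
    - [[-0.95, 0.2, 0], [0, 0, 0]]
    - [[-0.95, 0.2, 0], [0, 0, 0]]
    - [[-0.95, 0.2, 0], [0, 0, 0]]
    - [[-0.95, 0.2, 0], [0, 0, 0]]
    - [[-0.95, 0.2, 0], [0, 0, 0]]

```text
clock: 18.73
tcp_pos: [0.5299, -0.2145, 0.2033]
tool_rot: [-2.392, -2.035, 0.0]
ft_force: [-0.5, 0.4, 1.7]
gripper_width: 0.0306
gripper_force: 39.5
```

Call:
apply_moves:
  plan:
    - [[-0.95, 0.2, 0], [0, 0, 0]]
    - [[-0.95, 0.2, 0], [0, 0, 0]]
    - [[-0.95, 0.2, 0], [0, 0, 0]]
    - [[-0.95, 0.2, 0], [0, 0, 0]]
    - [[-0.95, 0.2, 0], [0, 0, 0]]

```text
clock: 19.15
tcp_pos: [0.5345, -0.3114, 0.2033]
tool_rot: [-2.392, -2.035, -0.0]
ft_force: [0.9, -0.0, 0.1]
gripper_width: 0.0309
gripper_force: 39.5
```

Call:
apply_moves:
  plan:
    - [[-0.45, 0.18, 0], [0, 0, 0]]
    - [[0, 0, 0], [0, 0, 0]]
    - [[0, 0, 0], [0, 0, 0]]
    - [[0, 0, 0], [0, 0, 0]]

```text
clock: 19.48
tcp_pos: [0.5368, -0.319, 0.2032]
tool_rot: [-2.391, -2.036, -0.0]
ft_force: [-0.3, -0.2, -0.4]
gripper_width: 0.0305
gripper_force: 39.5
```

Run:
```python
from h import *
from rig import arm
o=arm.get_obs()
plan(o,[.5372,-.32,.0832],-.158)
```

```text
shift [-0.05  0.03  6.  ] turn z -0.02 shift in turned axes [-0.05  0.03  6.  ]
```

Call:
apply_moves:
  plan:
    - [[0, 0, 0.8], [0, 0, 0]]
    - [[0, 0, 0.8], [0, 0, 0]]
    - [[0, 0, 0.8], [0, 0, 0]]
    - [[0, 0, 0.8], [0, 0, 0]]
    - [[0, 0, 0.8], [0, 0, 0]]

```text
clock: 19.9
tcp_pos: [0.537, -0.3187, 0.1227]
tool_rot: [-2.391, -2.037, -0.0]
ft_force: [-0.4, -0.2, -1.0]
gripper_width: 0.0307
gripper_force: 39.5
```

Call:
apply_moves:
  plan:
    - [[0, 0, 0.8], [0, 0, 0]]
    - [[0, 0, 0.7], [0, 0, 0]]
    - [[0, 0, 0.44], [0, 0, 0]]
    - [[0, 0, 0], [0, 0, 0]]
    - [[0, 0, 0], [0, 0, 0]]

```text
clock: 20.32
tcp_pos: [0.537, -0.3197, 0.0845]
tool_rot: [-2.392, -2.037, -0.0]
ft_force: [-0.1, 0.2, -0.2]
gripper_width: 0.0307
gripper_force: 39.6
```

Call:
apply_moves:
  plan:
    - [[0, 0, 0], [0, 0, 0]]
    - [[0, 0, 0], [0, 0, 0]]

```text
clock: 20.48
tcp_pos: [0.537, -0.3202, 0.0849]
tool_rot: [2.392, 2.036, 0.0]
ft_force: [-1.0, -0.9, 0.5]
gripper_width: 0.0306
gripper_force: 39.6
```

Call:
apply_moves:
  plan:
    - [[0, 0, 0], [0, 0, 0]]
    - [[0, 0, 0], [0, 0, 0]]
    - [[0, 0, 0], [0, 0, 0]]
    - [[0, 0, 0], [0, 0, 0]]
    - [[0, 0, 0], [0, 0, 0]]
  hand: 1

```text
clock: 20.9
tcp_pos: [0.5368, -0.3202, 0.0846]
tool_rot: [2.393, 2.036, 0.0]
ft_force: [-0.5, 0.3, 0.1]
gripper_width: 0.0852
gripper_force: 0.0
```

Call:
apply_moves:
  plan:
    - [[0, 0, 0], [0, 0, 0]]
    - [[0, 0, -0.5], [0, 0, 0]]
    - [[0, 0, -0.9], [0, 0, 0]]
    - [[0, 0, -0.9], [0, 0, 0]]
    - [[0, 0, -0.9], [0, 0, 0]]

```text
clock: 21.32
tcp_pos: [0.5368, -0.3201, 0.1499]
tool_rot: [2.393, 2.036, 0.0]
ft_force: [-0.0, 1.2, -0.6]
gripper_width: 0.0853
gripper_force: 0.0
```

Call:
apply_moves:
  plan:
    - [[0, 0, -0.9], [0, 0, 0]]
    - [[0, 0, -0.9], [0, 0, 0]]
    - [[0, 0, -0.9], [0, 0, 0]]
    - [[0.5, 0, 0], [0, 0, 0]]
    - [[0.95, -0.1, 0], [0, 0, 0]]

```text
clock: 21.73
tcp_pos: [0.5402, -0.2926, 0.2043]
tool_rot: [2.392, 2.03, 0.001]
ft_force: [0.1, -0.2, -0.6]
gripper_width: 0.0855
gripper_force: 0.0
```

Call:
apply_moves:
  plan:
    - [[0.95, -0.1, 0], [0, 0, 0]]
    - [[0.95, -0.1, 0], [0, 0, 0]]
    - [[0.95, -0.1, 0], [0, 0, 0]]
    - [[0.95, -0.1, 0], [0, 0, 0]]
    - [[0.95, -0.1, 0], [0, 0, 0]]

```text
clock: 22.15
tcp_pos: [0.5444, -0.1939, 0.2017]
tool_rot: [-2.392, -2.035, 0.0]
ft_force: [0.8, -0.6, 0.1]
gripper_width: 0.0854
gripper_force: 0.0
```

Call:
apply_moves:
  plan:
    - [[0.95, -0.1, 0], [0, 0, 0]]
    - [[0.95, -0.1, 0], [0, 0, 0]]
    - [[0.95, -0.1, 0], [0, 0, 0]]
    - [[0.95, -0.1, 0], [0, 0, 0]]
    - [[0.95, -0.1, 0], [0, 0, 0]]

```text
clock: 22.57
tcp_pos: [0.5496, -0.0986, 0.2018]
tool_rot: [-2.392, -2.035, 0.0]
ft_force: [1.2, 0.1, 0.4]
gripper_width: 0.0854
gripper_force: 0.0
```

Call:
apply_moves:
  plan:
    - [[0.95, -0.1, 0], [0, 0, 0]]
    - [[0.95, -0.1, 0], [0, 0, 0]]
    - [[0.95, -0.1, 0], [0, 0, 0]]
    - [[0.95, -0.1, 0], [0, 0, 0]]
    - [[0.95, -0.1, 0], [0, 0, 0]]

```text
clock: 22.98
tcp_pos: [0.5548, -0.0033, 0.2017]
tool_rot: [-2.392, -2.036, 0.001]
ft_force: [-0.3, -0.3, 0.3]
gripper_width: 0.0854
gripper_force: 0.0
```

Call:
apply_moves:
  plan:
    - [[0.95, -0.1, 0], [0, 0, 0]]
    - [[0.95, -0.1, 0], [0, 0, 0]]
    - [[0, 0, 0], [0, 0, -0.97]]
    - [[0, 0, 0], [0, 0, -0.97]]
    - [[0, 0, 0], [0, 0, -0.97]]

```text
clock: 23.4
tcp_pos: [0.5569, 0.0343, 0.2017]
tool_rot: [-1.993, -2.427, 0.001]
ft_force: [-0.1, -0.2, 0.9]
gripper_width: 0.0857
gripper_force: 0.0
```

Call:
apply_moves:
  plan:
    - [[0, 0, 0], [0, 0, -0.97]]
    - [[0, 0, 0], [0, 0, -0.97]]
    - [[0, 0, 0], [0, 0, -0.97]]
    - [[0, 0, 0], [0, 0, -0.97]]
    - [[0, 0, 0], [0, 0, -0.97]]

```text
clock: 23.82
tcp_pos: [0.5569, 0.0338, 0.2017]
tool_rot: [-1.215, -2.896, 0.0]
ft_force: [-1.0, 0.0, -0.5]
gripper_width: 0.0854
gripper_force: 0.0
```

Call:
apply_moves:
  plan:
    - [[0, 0, 0], [0, 0, -0.97]]
    - [[0, 0, 0], [0, 0, -0.97]]
    - [[0, 0, 0], [0, 0, 0]]
    - [[0, 0, 0], [0, 0, 0]]
    - [[0, 0, 0], [0, 0, 0]]

```text
clock: 24.23
tcp_pos: [0.5573, 0.0334, 0.2021]
tool_rot: [-0.883, -3.014, -0.0]
ft_force: [0.3, 0.3, 0.2]
gripper_width: 0.0851
gripper_force: 0.0
```

Run:
```python
from h import *
from rig import arm
o=arm.get_obs();print(o["tcp_pos"],o["joint_positions"].round(2))
plan(o,[.5578,.0392,.082],1.005)
for n in("wrist","top"):
    d=arm.get_image(n);m=cv2.morphologyEx(caps(d["color"]),cv2.MORPH_OPEN,np.ones((2,2),np.uint8))
    for q,s in blobs(m,60,4500): print(n,q.round(1),s[4],ray(d,q,.123).round(4))
```

```text
[0.55729915 0.033437   0.20213857] [-0.16  0.16  1.7   0.    1.29 -1.16]
shift [0.13 0.26 6.01] turn z -0.04 shift in turned axes [0.13 0.26 6.01]
wrist [289.5 228.4] 1560 [0.5586 0.0395 0.123 ]
wrist [294.7 299.9] 1134 [0.612  0.0108 0.123 ]
top [404.4  87.4] 328 [ 0.7673 -0.4072  0.123 ]
top [501.2 135.8] 93 [ 0.6727 -0.5968  0.123 ]
top [191.4 163.8] 219 [0.6108 0.0079 0.123 ]
top [361.5 205.2] 222 [ 0.5334 -0.3212  0.123 ]
top [391.4 209.3] 215 [ 0.5259 -0.3791  0.123 ]
```

Tube two reads within about 2 mm of its cup centre. Tube three next.

Call:
apply_moves:
  plan:
    - [[0.13, 0.26, 0], [0, 0, 0]]
    - [[0, 0, 0.8], [0, 0, 0]]
    - [[0, 0, 0.9], [0, 0, 0]]
    - [[0, 0, 0.9], [0, 0, 0]]
    - [[0, 0, 0.9], [0, 0, 0]]

```text
clock: 24.75
tcp_pos: [0.5584, 0.0393, 0.1319]
tool_rot: [0.881, 3.015, 0.0]
ft_force: [-0.2, -0.4, -0.2]
gripper_width: 0.0853
gripper_force: 0.0
```

Call:
apply_moves:
  plan:
    - [[0, 0, 0.9], [0, 0, 0]]
    - [[0, 0, 0.9], [0, 0, 0]]
    - [[0, 0, 0.7], [0, 0, 0]]
    - [[0, 0, 0], [0, 0, 0]]
    - [[0, 0, 0], [0, 0, 0]]

```text
clock: 25.17
tcp_pos: [0.5577, 0.0392, 0.082]
tool_rot: [-0.88, -3.014, 0.0]
ft_force: [-0.1, -0.2, 0.2]
gripper_width: 0.0854
gripper_force: 0.0
```

Call:
apply_moves:
  plan:
    - [[0, 0, 0], [0, 0, 0]]
    - [[0, 0, 0], [0, 0, 0]]
    - [[0, 0, 0], [0, 0, 0]]
    - [[0, 0, 0], [0, 0, 0]]
    - [[0, 0, 0], [0, 0, 0]]
  hand: -1

```text
clock: 25.58
tcp_pos: [0.5588, 0.0388, 0.0834]
tool_rot: [0.879, 3.015, 0.0]
ft_force: [-0.6, 0.1, 1.4]
gripper_width: 0.0308
gripper_force: 39.3
```

Call:
apply_moves:
  plan:
    - [[0, 0, 0], [0, 0, 0]]
    - [[0, 0, 0], [0, 0, 0]]
    - [[0, 0, 0], [0, 0, 0]]
    - [[0, 0, 0], [0, 0, 0]]

```text
clock: 25.92
tcp_pos: [0.5589, 0.0388, 0.0833]
tool_rot: [0.879, 3.015, 0.0]
ft_force: [-0.2, 0.4, 5.7]
gripper_width: 0.0308
gripper_force: 39.4
```

Call:
apply_moves:
  plan:
    - [[0, 0, -0.5], [0, 0, 0]]
    - [[0, 0, -0.9], [0, 0, 0]]
    - [[0, 0, -0.9], [0, 0, 0]]
    - [[0, 0, -0.9], [0, 0, 0]]
    - [[0, 0, -0.8], [0, 0, 0]]

```text
clock: 26.33
tcp_pos: [0.5582, 0.0389, 0.1638]
tool_rot: [0.88, 3.016, 0.0]
ft_force: [0.2, -0.3, 0.3]
gripper_width: 0.0308
gripper_force: 39.6
```

Call:
apply_moves:
  plan:
    - [[0, 0, -0.4], [0, 0, 0.97]]
    - [[0, 0, -0.4], [0, 0, 0.97]]
    - [[0, 0, -0.4], [0, 0, 0.97]]
    - [[0, 0, -0.4], [0, 0, 0.97]]
    - [[0, 0, -0.4], [0, 0, 0.97]]

```text
clock: 26.75
tcp_pos: [0.5579, 0.0389, 0.203]
tool_rot: [-1.715, -2.631, 0.0]
ft_force: [0.8, -0.4, -0.2]
gripper_width: 0.0305
gripper_force: 39.5
```

Call:
apply_moves:
  plan:
    - [[0, 0, 0], [0, 0, 0.97]]
    - [[0, 0, 0], [0, 0, 0.97]]
    - [[0, 0, 0], [0, 0, 0.97]]
    - [[0, 0, 0], [0, 0, 0.97]]
    - [[0, 0, 0], [0, 0, 0.97]]

```text
clock: 27.17
tcp_pos: [0.5579, 0.0389, 0.2026]
tool_rot: [-2.398, -2.029, 0.001]
ft_force: [0.9, 0.5, -0.6]
gripper_width: 0.0308
gripper_force: 39.5
```

Call:
apply_moves:
  plan:
    - [[-0.9, 0.11, 0], [0, 0, 0]]
    - [[-0.95, 0.11, 0], [0, 0, 0]]
    - [[-0.95, 0.11, 0], [0, 0, 0]]
    - [[-0.95, 0.11, 0], [0, 0, 0]]
    - [[-0.95, 0.11, 0], [0, 0, 0]]

```text
clock: 27.58
tcp_pos: [0.5537, -0.0564, 0.2026]
tool_rot: [-2.392, -2.036, 0.0]
ft_force: [0.2, -0.5, 0.0]
gripper_width: 0.0305
gripper_force: 39.5
```

Call:
apply_moves:
  plan:
    - [[-0.95, 0.11, 0], [0, 0, 0]]
    - [[-0.95, 0.11, 0], [0, 0, 0]]
    - [[-0.95, 0.11, 0], [0, 0, 0]]
    - [[-0.95, 0.11, 0], [0, 0, 0]]
    - [[-0.95, 0.11, 0], [0, 0, 0]]

```text
clock: 28.0
tcp_pos: [0.5493, -0.152, 0.2026]
tool_rot: [-2.392, -2.035, 0.0]
ft_force: [-0.6, -0.5, -0.1]
gripper_width: 0.0306
gripper_force: 39.5
```

Call:
apply_moves:
  plan:
    - [[-0.95, 0.11, 0], [0, 0, 0]]
    - [[-0.95, 0.11, 0], [0, 0, 0]]
    - [[-0.95, 0.11, 0], [0, 0, 0]]
    - [[-0.95, 0.11, 0], [0, 0, 0]]
    - [[-0.95, 0.11, 0], [0, 0, 0]]

```text
clock: 28.42
tcp_pos: [0.545, -0.2475, 0.2026]
tool_rot: [-2.392, -2.035, 0.0]
ft_force: [0.8, -1.0, -0.5]
gripper_width: 0.0305
gripper_force: 39.5
```

Call:
apply_moves:
  plan:
    - [[-0.9, 0.11, 0], [0, 0, 0]]
    - [[0, 0, 0], [0, 0, 0]]
    - [[0, 0, 0], [0, 0, 0]]
    - [[0, 0, 0], [0, 0, 0]]

```text
clock: 28.75
tcp_pos: [0.5445, -0.2641, 0.2024]
tool_rot: [-2.392, -2.035, -0.0]
ft_force: [-0.4, 0.2, -0.5]
gripper_width: 0.0308
gripper_force: 39.6
```

Run:
```python
from h import *
from rig import arm
o=arm.get_obs();plan(o,[.5458,-.2656,.084],-.158)
```

```text
shift [-0.07  0.08  5.92] turn z -0.02 shift in turned axes [-0.07  0.08  5.92]
```

Call:
apply_moves:
  plan:
    - [[-0.07, 0.08, 0], [0, 0, 0]]
    - [[0, 0, 0.8], [0, 0, 0]]
    - [[0, 0, 0.8], [0, 0, 0]]
    - [[0, 0, 0.8], [0, 0, 0]]
    - [[0, 0, 0.8], [0, 0, 0]]

```text
clock: 29.17
tcp_pos: [0.5463, -0.2656, 0.138]
tool_rot: [2.391, 2.037, 0.0]
ft_force: [0.5, -0.7, 0.6]
gripper_width: 0.0306
gripper_force: 39.6
```

Call:
apply_moves:
  plan:
    - [[0, 0, 0.8], [0, 0, 0]]
    - [[0, 0, 0.8], [0, 0, 0]]
    - [[0, 0, 0.7], [0, 0, 0]]
    - [[0, 0, 0.42], [0, 0, 0]]
    - [[0, 0, 0], [0, 0, 0]]

```text
clock: 29.58
tcp_pos: [0.5462, -0.2656, 0.0836]
tool_rot: [-2.391, -2.036, -0.0]
ft_force: [0.2, -0.7, 0.0]
gripper_width: 0.0309
gripper_force: 39.7
```

Call:
apply_moves:
  plan:
    - [[0, 0, 0], [0, 0, 0]]
    - [[0, 0, 0], [0, 0, 0]]
    - [[0, 0, 0], [0, 0, 0]]

```text
clock: 29.83
tcp_pos: [0.5463, -0.2664, 0.0845]
tool_rot: [2.392, 2.036, 0.0]
ft_force: [-0.1, 0.6, -0.8]
gripper_width: 0.031
gripper_force: 39.7
```

Call:
apply_moves:
  plan:
    - [[0, 0, 0], [0, 0, 0]]
    - [[0, 0, 0], [0, 0, 0]]
    - [[0, 0, 0], [0, 0, 0]]
    - [[0, 0, 0], [0, 0, 0]]
    - [[0, 0, 0], [0, 0, 0]]
  hand: 1

```text
clock: 30.25
tcp_pos: [0.546, -0.2666, 0.0842]
tool_rot: [2.393, 2.036, 0.0]
ft_force: [0.0, -0.3, 0.0]
gripper_width: 0.0855
gripper_force: 0.0
```

Call:
apply_moves:
  plan:
    - [[0, 0, 0], [0, 0, 0]]
    - [[0, 0, -0.5], [0, 0, 0]]
    - [[0, 0, -0.9], [0, 0, 0]]
    - [[0, 0, -0.9], [0, 0, 0]]
    - [[0, 0, -0.9], [0, 0, 0]]

```text
clock: 30.67
tcp_pos: [0.546, -0.2665, 0.1495]
tool_rot: [2.393, 2.036, 0.0]
ft_force: [0.1, 0.3, -0.8]
gripper_width: 0.0856
gripper_force: 0.0
```

Call:
apply_moves:
  plan:
    - [[0, 0, -0.9], [0, 0, 0]]
    - [[0, 0, -0.9], [0, 0, 0]]
    - [[0, 0, -0.9], [0, 0, 0]]
    - [[0.5, 0.05, 0], [0, 0, 0]]
    - [[0.95, 0.07, 0], [0, 0, 0]]

```text
clock: 31.08
tcp_pos: [0.5537, -0.2396, 0.2039]
tool_rot: [2.392, 2.03, 0.001]
ft_force: [-0.6, -0.2, 0.2]
gripper_width: 0.0853
gripper_force: 0.0
```

Call:
apply_moves:
  plan:
    - [[0.95, 0.07, 0], [0, 0, 0]]
    - [[0.95, 0.07, 0], [0, 0, 0]]
    - [[0.95, 0.07, 0], [0, 0, 0]]
    - [[0.95, 0.07, 0], [0, 0, 0]]
    - [[0.95, 0.07, 0], [0, 0, 0]]

```text
clock: 31.5
tcp_pos: [0.5749, -0.1438, 0.2013]
tool_rot: [-2.392, -2.035, 0.0]
ft_force: [1.0, -0.3, 0.3]
gripper_width: 0.0853
gripper_force: 0.0
```

Call:
apply_moves:
  plan:
    - [[0.95, 0.07, 0], [0, 0, 0]]
    - [[0.95, 0.07, 0], [0, 0, 0]]
    - [[0.95, 0.07, 0], [0, 0, 0]]
    - [[0.95, 0.07, 0], [0, 0, 0]]
    - [[0.95, 0.07, 0], [0, 0, 0]]

```text
clock: 31.92
tcp_pos: [0.5969, -0.0511, 0.2013]
tool_rot: [-2.391, -2.035, 0.001]
ft_force: [0.7, 0.2, -1.1]
gripper_width: 0.0851
gripper_force: 0.0
```

Call:
apply_moves:
  plan:
    - [[0.95, 0.07, 0], [0, 0, 0]]
    - [[0.95, 0.07, 0], [0, 0, 0]]
    - [[0.95, 0.07, 0], [0, 0, 0]]
    - [[0, 0, 0], [0, 0, -0.97]]
    - [[0, 0, 0], [0, 0, -0.97]]

```text
clock: 32.33
tcp_pos: [0.6101, 0.0047, 0.2012]
tool_rot: [-2.13, -2.307, 0.001]
ft_force: [-0.1, -0.3, 0.1]
gripper_width: 0.0856
gripper_force: 0.0
```

Call:
apply_moves:
  plan:
    - [[0, 0, 0], [0, 0, -0.97]]
    - [[0, 0, 0], [0, 0, -0.97]]
    - [[0, 0, 0], [0, 0, -0.97]]
    - [[0, 0, 0], [0, 0, -0.97]]
    - [[0, 0, 0], [0, 0, -0.97]]

```text
clock: 32.75
tcp_pos: [0.6099, 0.0035, 0.2012]
tool_rot: [-1.381, -2.82, 0.0]
ft_force: [0.4, -0.4, -0.2]
gripper_width: 0.0854
gripper_force: 0.0
```

Call:
apply_moves:
  plan:
    - [[0, 0, 0], [0, 0, -0.97]]
    - [[0, 0, 0], [0, 0, -0.97]]
    - [[0, 0, 0], [0, 0, -0.97]]
    - [[0, 0, 0], [0, 0, 0]]
    - [[0, 0, 0], [0, 0, 0]]

```text
clock: 33.17
tcp_pos: [0.6101, 0.0032, 0.2015]
tool_rot: [-0.884, -3.014, -0.0]
ft_force: [-0.7, -0.5, -1.3]
gripper_width: 0.0857
gripper_force: 0.0
```

Run:
```python
from h import *
from rig import arm
o=arm.get_obs();print(o["tcp_pos"],o["joint_positions"].round(2))
plan(o,[.612,.01,.082],1.005)
for n in("wrist","top"):
    d=arm.get_image(n);m=cv2.morphologyEx(caps(d["color"]),cv2.MORPH_OPEN,np.ones((2,2),np.uint8))
    for q,s in blobs(m,60,4500): print(n,q.round(1),s[4],ray(d,q,.123).round(4))
```

```text
[0.61010505 0.00322154 0.20147468] [-0.19  0.29  1.54  0.    1.31 -1.19]
shift [0.1  0.34 5.97] turn z -0.04 shift in turned axes [0.1  0.34 5.97]
wrist [291.6 229.2] 1469 [0.6125 0.0103 0.123 ]
top [404.4  87.5] 327 [ 0.7673 -0.4072  0.123 ]
top [501.1 135.7] 90 [ 0.6728 -0.5964  0.123 ]
top [334.2 200.3] 228 [ 0.5425 -0.2685  0.123 ]
top [361.5 205.2] 224 [ 0.5334 -0.3213  0.123 ]
top [391.4 209.3] 215 [ 0.5259 -0.3791  0.123 ]
```

Call:
apply_moves:
  plan:
    - [[0.1, 0.34, 0], [0, 0, 0]]
    - [[0, 0, 0.8], [0, 0, 0]]
    - [[0, 0, 0.9], [0, 0, 0]]
    - [[0, 0, 0.9], [0, 0, 0]]
    - [[0, 0, 0.9], [0, 0, 0]]

```text
clock: 33.68
tcp_pos: [0.6127, 0.01, 0.1314]
tool_rot: [0.881, 3.015, 0.0]
ft_force: [0.0, 1.0, 0.8]
gripper_width: 0.0852
gripper_force: 0.0
```

Call:
apply_moves:
  plan:
    - [[0, 0, 0.9], [0, 0, 0]]
    - [[0, 0, 0.9], [0, 0, 0]]
    - [[0, 0, 0.65], [0, 0, 0]]
    - [[0, 0, 0], [0, 0, 0]]
    - [[0, 0, 0], [0, 0, 0]]

```text
clock: 34.1
tcp_pos: [0.6121, 0.0098, 0.0826]
tool_rot: [-0.88, -3.014, 0.0]
ft_force: [0.0, 0.9, 0.8]
gripper_width: 0.0855
gripper_force: 0.0
```

Call:
apply_moves:
  plan:
    - [[0, 0, 0], [0, 0, 0]]
    - [[0, 0, 0], [0, 0, 0]]
    - [[0, 0, 0], [0, 0, 0]]
    - [[0, 0, 0], [0, 0, 0]]
    - [[0, 0, 0], [0, 0, 0]]
  hand: -1

```text
clock: 34.52
tcp_pos: [0.613, 0.0093, 0.084]
tool_rot: [0.879, 3.015, 0.0]
ft_force: [-0.7, -0.2, 1.0]
gripper_width: 0.0307
gripper_force: 39.3
```

Call:
apply_moves:
  plan:
    - [[0, 0, 0], [0, 0, 0]]
    - [[0, 0, 0], [0, 0, 0]]
    - [[0, 0, 0], [0, 0, 0]]
    - [[0, 0, 0], [0, 0, 0]]

```text
clock: 34.85
tcp_pos: [0.6131, 0.0093, 0.084]
tool_rot: [0.879, 3.015, 0.0]
ft_force: [0.5, 0.1, 5.0]
gripper_width: 0.0305
gripper_force: 39.4
```

Call:
apply_moves:
  plan:
    - [[0, 0, -0.5], [0, 0, 0]]
    - [[0, 0, -0.9], [0, 0, 0]]
    - [[0, 0, -0.9], [0, 0, 0]]
    - [[0, 0, -0.9], [0, 0, 0]]
    - [[0, 0, -0.8], [0, 0, 0]]

```text
clock: 35.27
tcp_pos: [0.6124, 0.0095, 0.1643]
tool_rot: [0.88, 3.016, 0.0]
ft_force: [1.5, -0.4, -1.0]
gripper_width: 0.0309
gripper_force: 39.5
```

Call:
apply_moves:
  plan:
    - [[0, 0, -0.4], [0, 0, 0.97]]
    - [[0, 0, -0.4], [0, 0, 0.97]]
    - [[0, 0, -0.4], [0, 0, 0.97]]
    - [[0, 0, -0.4], [0, 0, 0.97]]
    - [[0, 0, -0.4], [0, 0, 0.97]]

```text
clock: 35.68
tcp_pos: [0.6121, 0.0095, 0.2035]
tool_rot: [-1.715, -2.631, 0.0]
ft_force: [-0.9, -0.1, 0.5]
gripper_width: 0.0312
gripper_force: 39.5
```

Call:
apply_moves:
  plan:
    - [[0, 0, 0], [0, 0, 0.97]]
    - [[0, 0, 0], [0, 0, 0.97]]
    - [[0, 0, 0], [0, 0, 0.97]]
    - [[0, 0, 0], [0, 0, 0.97]]
    - [[0, 0, 0], [0, 0, 0.97]]

```text
clock: 36.1
tcp_pos: [0.6122, 0.0095, 0.2031]
tool_rot: [-2.398, -2.029, 0.001]
ft_force: [0.6, -0.3, -0.1]
gripper_width: 0.0305
gripper_force: 39.5
```

Call:
apply_moves:
  plan:
    - [[-0.95, -0.09, 0], [0, 0, 0]]
    - [[-0.95, -0.09, 0], [0, 0, 0]]
    - [[-0.95, -0.09, 0], [0, 0, 0]]
    - [[-0.95, -0.09, 0], [0, 0, 0]]
    - [[-0.95, -0.09, 0], [0, 0, 0]]

```text
clock: 36.52
tcp_pos: [0.5878, -0.0836, 0.2031]
tool_rot: [-2.392, -2.036, 0.0]
ft_force: [-0.1, -0.1, 0.1]
gripper_width: 0.0304
gripper_force: 39.5
```

Call:
apply_moves:
  plan:
    - [[-0.95, -0.09, 0], [0, 0, 0]]
    - [[-0.95, -0.09, 0], [0, 0, 0]]
    - [[-0.95, -0.09, 0], [0, 0, 0]]
    - [[-0.95, -0.09, 0], [0, 0, 0]]
    - [[-0.95, -0.09, 0], [0, 0, 0]]

```text
clock: 36.93
tcp_pos: [0.5637, -0.1759, 0.2031]
tool_rot: [-2.392, -2.035, 0.0]
ft_force: [0.2, -0.2, -0.3]
gripper_width: 0.0306
gripper_force: 39.5
```

Call:
apply_moves:
  plan:
    - [[-0.95, -0.09, 0], [0, 0, 0]]
    - [[-0.95, -0.09, 0], [0, 0, 0]]
    - [[0, 0, 0], [0, 0, 0]]
    - [[0, 0, 0], [0, 0, 0]]
    - [[0, 0, 0], [0, 0, 0]]

```text
clock: 37.35
tcp_pos: [0.5547, -0.2115, 0.203]
tool_rot: [-2.392, -2.035, -0.001]
ft_force: [0.1, 0.7, -0.5]
gripper_width: 0.0306
gripper_force: 39.5
```

Run:
```python
from h import *
from rig import arm
o=arm.get_obs();plan(o,[.5545,-.2113,.0835],-.158)
```

```text
shift [ 0.   -0.01  5.98] turn z -0.02 shift in turned axes [ 0.   -0.01  5.98]
```

Call:
apply_moves:
  plan:
    - [[0, 0, 0.8], [0, 0, 0]]
    - [[0, 0, 0.8], [0, 0, 0]]
    - [[0, 0, 0.8], [0, 0, 0]]
    - [[0, 0, 0.8], [0, 0, 0]]
    - [[0, 0, 0.8], [0, 0, 0]]

```text
clock: 37.77
tcp_pos: [0.555, -0.2108, 0.1224]
tool_rot: [-2.391, -2.038, -0.0]
ft_force: [-0.1, -0.3, -1.3]
gripper_width: 0.0307
gripper_force: 39.5
```

Call:
apply_moves:
  plan:
    - [[0, 0, 0.8], [0, 0, 0]]
    - [[0, 0, 0.7], [0, 0, 0]]
    - [[0, 0, 0.45], [0, 0, 0]]
    - [[0, 0, 0], [0, 0, 0]]
    - [[0, 0, 0], [0, 0, 0]]

```text
clock: 38.18
tcp_pos: [0.555, -0.2114, 0.0842]
tool_rot: [-2.392, -2.037, -0.0]
ft_force: [-0.1, -0.0, -0.2]
gripper_width: 0.0309
gripper_force: 39.7
```

Call:
apply_moves:
  plan:
    - [[0, 0, 0], [0, 0, 0]]
    - [[0, 0, 0], [0, 0, 0]]

```text
clock: 38.35
tcp_pos: [0.555, -0.212, 0.0845]
tool_rot: [2.392, 2.036, 0.0]
ft_force: [-0.3, 0.7, -0.6]
gripper_width: 0.0307
gripper_force: 39.7
```

Call:
apply_moves:
  plan:
    - [[0, 0, 0], [0, 0, 0]]
    - [[0, 0, 0], [0, 0, 0]]
    - [[0, 0, 0], [0, 0, 0]]
    - [[0, 0, 0], [0, 0, 0]]
    - [[0, 0, 0], [0, 0, 0]]
  hand: 1

```text
clock: 38.77
tcp_pos: [0.5547, -0.2122, 0.0842]
tool_rot: [2.393, 2.036, 0.0]
ft_force: [-0.5, -0.0, -0.3]
gripper_width: 0.0855
gripper_force: 0.0
```

Call:
apply_moves:
  plan:
    - [[0, 0, 0], [0, 0, 0]]
    - [[0, 0, -0.5], [0, 0, 0]]
    - [[0, 0, -0.9], [0, 0, 0]]
    - [[0, 0, -0.9], [0, 0, 0]]
    - [[0, 0, -0.9], [0, 0, 0]]

```text
clock: 39.18
tcp_pos: [0.5547, -0.2122, 0.1495]
tool_rot: [2.393, 2.036, 0.0]
ft_force: [0.1, 0.4, -0.3]
gripper_width: 0.0857
gripper_force: 0.0
```

Call:
apply_moves:
  plan:
    - [[0, 0, -0.9], [0, 0, 0]]
    - [[0, 0, -0.9], [0, 0, 0]]
    - [[0, 0, -0.9], [0, 0, 0]]
    - [[0.9, 0, 0], [0, 0, 0]]
    - [[0.9, 0, 0], [0, 0, 0]]

```text
clock: 39.6
tcp_pos: [0.5614, -0.1775, 0.205]
tool_rot: [2.391, 2.031, 0.002]
ft_force: [1.2, 0.3, -0.2]
gripper_width: 0.0854
gripper_force: 0.0
```

Call:
apply_moves:
  plan:
    - [[0.9, 0, 0], [0, 0, 0]]
    - [[0.9, 0, 0], [0, 0, 0]]
    - [[0.9, 0, 0], [0, 0, 0]]
    - [[0.9, 0, 0], [0, 0, 0]]
    - [[0.9, 0, 0], [0, 0, 0]]

```text
clock: 40.02
tcp_pos: [0.575, -0.087, 0.203]
tool_rot: [2.392, 2.035, 0.001]
ft_force: [-0.1, -0.2, -0.2]
gripper_width: 0.0854
gripper_force: 0.0
```

Call:
apply_moves:
  plan:
    - [[0.9, 0, 0], [0, 0, 0]]
    - [[0.9, 0, 0], [0, 0, 0]]
    - [[0, 0, 0], [0, 0, 0]]
    - [[0, 0, 0], [0, 0, 0]]

```text
clock: 40.35
tcp_pos: [0.5808, -0.0518, 0.2028]
tool_rot: [2.39, 2.037, 0.0]
ft_force: [-0.7, 0.0, -0.8]
gripper_width: 0.0852
gripper_force: 0.0
```

Run:
```python
from h import *
from rig import arm
d=arm.get_image("top");m=cv2.morphologyEx(caps(d["color"]),cv2.MORPH_OPEN,np.ones((2,2),np.uint8))
v=np.array([np.cos(-1.729),np.sin(-1.729)]);n=np.array([-v[1],v[0]])
for q,s in blobs(m,60,4500):
    p=ray(d,q,.123)[:2]+.002-[.5407,-.2925];print(q.round(1),(p@v).round(4),(p@n).round(4))
s=arm.get_image("scene");a=cv2.resize(s["color"][110:310,270:450],None,fx=3,fy=3)
cv2.imwrite("pics/end.png",a)
```

```text
[404.4  87.4] 0.0753 0.2435
[501.2 135.8] 0.2774 0.1799
[305.8 195.4] -0.0818 -0.0002
[334.2 200.3] -0.0263 -0.0004
[361.5 205.1] 0.0273 -0.0008
[391.4 209.3] 0.0855 0.0007
```

View pics/end.png

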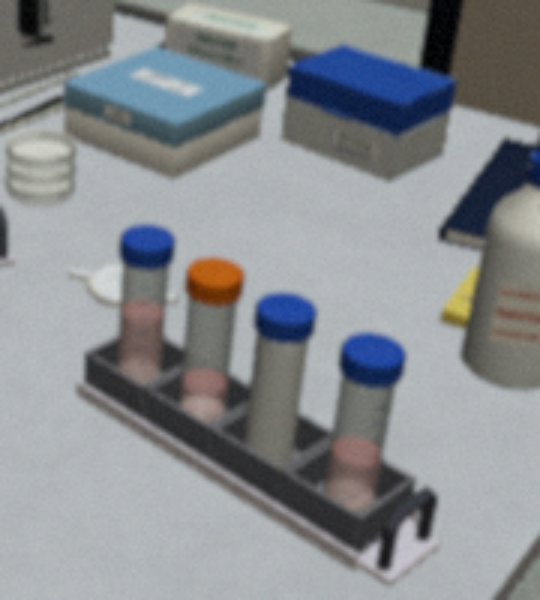

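All four tubes stand upright in the cups, caps at crop (147,245), (215,280), (286,316) and (372,358), each within about 3 mm of its cup centre.

```bash
python3 -c "
from rig import arm
print(arm.finish_job())"
```

```text
the job is handed in; nothing more can be done
None
```

All four tubes now stand upright in the empty rack in reverse order, each within about 3 mm of its cup centre by the last top view; the job was handed in at about 40 s, and no verdict came back.

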